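Clamp a flow cell on the flushing station

TASK

Stand the black flow cell fully down in the pocket of the flushing station, then swing the clamp arm over it as far as its stop. Turn the knurled thumbscrew clockwise and stop when the resistance rises, so that its rubber foot holds the cell finger-tight: tight enough to seal, without overtightening. Let go of everything and leave the other things on the bench where they are.

Things in the scene. Friction and masses are not known exactly. Their poses are not given: they have to be found in the camera images.
- flow_cell: Flow cell: matt black block 34 (x) x 54 (y) x 40 (z) mm, about 0.16 kg, standing loose on the bench. A round steel-framed window 22 mm across stands out 2 mm from each narrow end, 12 to 34 mm up; thin steel lines along the long sides. Origin: centre of its underside, z up, y along its length; a half turn about z makes no difference. Bears a 60 N grip across its 34 mm width.
- clamp_base: Flushing station, fixed: aluminium plate 100 (x) x 156 (y) x 12 mm; at (0, 60) mm a pillar 22 mm thick, the arm's hinge, bolt head up to 93 mm high; at (-11, -60) mm the keeper, a steel C 30 x 16 mm, 94 mm high, open to +x, that takes the closed arm between its jaws. Origin: underside of the plate below the pocket's centre, z up.
- pocket (a point): Centre of the floor of the cell's pocket, in a white block 56 x 74 mm on the base plate; axes as clamp_base. Floor about 20 mm above the bench (differs by up to 0.6 mm), pocket 37 (x) x 57 (y) mm, 8 mm deep, 2.5 mm chamfer round its mouth: the cell goes in lengthwise along y with 1.5 mm play each side. Two hose nozzles stand out 17 mm from the block's -x face, under 25 mm high.
- clamp_arm: Clamp arm: dark steel bar 12 mm thick, from 72 to 84 mm above the bench, on a vertical hinge at the pillar. Origin: on the hinge axis at bench height; the bar runs along its own -y, 24 mm wide to 86 mm from the hinge, then 17 mm wide to 154 mm. Closed (at its stop, over the pocket) its axes agree with clamp_base's; it starts open, turned 1.75 to 2.3 rad counter-clockwise from above.
- clamp_handle (a point): On the axis of the upright round black handle on the arm's free end, 12 mm thick, from 84 to 117 mm above the bench, 146 mm from the hinge; this point is 106 mm up. Closing the arm moves it clockwise, seen from above, round the base's +x side. The hinge is stiff, about 0.12 N m, and stays where it is left.
- screw_axis (a point): Point fixed to the arm on the thumbscrew's vertical axis, 60 mm from the hinge, 102 mm above the bench, in its knurled steel head: round, 30 mm across, from 93 to 114 mm high; it keeps this height. Closed, it is right above the pocket. Clockwise from above drives the spindle down, 6 mm a turn. It turns at about 0.03 N m and stays where left; the head's cushion winds up 1 rad per N m and springs back.
- screw_bush (a point): Point fixed to the arm at its underside on the screw's axis, 72 mm above the bench. Below it hangs the spindle's rubber-faced foot, 30 mm across, which clears a fully seated cell by 0.5 to 2.5 mm at the start (0.5 to 2.6 rad of turning). Once it bears, clamping grows by about 20 N a rad and the torque by about 0.008 N m for each newton. Right: 6 to 20 N; over 26 N damages the cell.
- vial: Bystander: capped glass vial, 27 mm across, 56 mm high, standing loose. Origin: centre of its underside.
- tape_roll: Bystander: roll of labelling tape, 52 mm across, 19 mm high, lying loose. Origin: centre of its underside.
- petri_dish: Bystander: petri dish, 90 mm across, 15 mm high, loose. Origin: centre of its underside.
- forceps: Bystander: steel forceps, 127 x 19 x 8 mm, lying loose. Origin: centre of the underside; y along its length.
Things that resemble listed ones, but are neither listed nor needed, are in the scene too. Leave any red look-alike of the flow_cell alone.

How it is judged:
By the outcome, as a careful person would: the job done as asked, in the order asked, and still so for the second after the job is handed in, with the robot touching nothing.
It also fails if it takes over 72 s, if anything falls off the work surface, if the arm or the gripper's body presses on something with over 40 N, if the wrist force passes 120 N, or if a joint passes its speed limit or range.

ROBOT

A 6-joint arm with a two-finger parallel gripper is mounted at the origin on a cart in front of the work surface, level with it; the furniture and walls round the work are solid. World frame = base frame: x ahead of the robot, y to its left, z up, the work surface at z = 0. Lengths are in mm, angles in degrees, forces in N, time in s.
With the tool pointing down it reaches from about 300 to 850 mm from the base axis. Payload 4.2 kg.
Tool frame: the origin (TCP) lies on the centre line of the jaws, within the pads' length; the fingertips stand 19 mm ahead of it and the grasp point (between the pads) is the TCP (ctrl.tips_ahead is the distance from the TCP to the fingertips, in mm); x points along the fingers, z is the direction in which the jaws open and shut, and the axes are right-handed (so a half turn about x gives the same grasp; the last joint's range is limited). The gripper opens to 91 mm and grips with 3 to 60 N. Pads are 32 mm wide; open, the fingers measure 118 mm over their backs; the gripper's body (76 mm by 178 mm) begins 60 mm behind the grasp point.
Start: joints at [-74.599, 18.312, 89.639, -0, 72.044, -1.146], TCP at [163.764, -551.201, 232.976] pointing down, gripper open.
Joint ranges: [-177.97, 177.97], [-48.28, 115.42], [12.27, 149.76], [-77.06, 257.06], [2.81, 150.46], [-146.56, 146.56]. Speed limits (degrees/s): [147.25, 147.25, 180, 180, 180, 180].

INTERFACE

Orientations are given as [roll, pitch, yaw] about the fixed x, y, z axes, in that order (R = Rz(yaw) Ry(pitch) Rx(roll)).
In Python, from workcell import ctrl gives the robot as it stands.
- The arm moves only by the tool send_rows, never from a script. Its argument "steps" is a list of rows, each a list of 4 numbers: the shift along the tool's x, y, z in cm, then the turn about the tool's x in rad. In form: [[dx, dy, dz, twist], ...]. A call has 1 to 20 rows; each row is the pose to reach, as a shift and turn from the pose measured when the call began, along the tool's axes at that moment; what a row does not reach only later rows make up. A row lasts 1/12 s, in which the tool goes at most 41.7 mm and 7.16 degrees, less where a joint would pass 70% of its speed; a pose out of reach is approached as far as the arm can. A call with a gripper value outside its range is refused whole. "grip" is the opening in per cent of the stroke, from 0 (shut) to 100 (fully open), set as the call begins (left out, the last holds). The fingers move at their own pace and stop on an object; "squeeze" is the grip in N (left out, the last holds). Time passes only in rows, so rows that repeat a pose let the fingers close. It gives the time, the measured TCP pose, the force and the opening at its end, in the units of the state.
- ctrl.observe(): the state, without advancing time (a new reading comes with each control period).
- ctrl.camera(name): name is "scene" or "top"; returns a dict with "frame" (480x640x3 uint8, red, green, blue), "K" (3x3 intrinsics, pixels), "view" (4x4, takes a point from world to camera coordinates). Camera axes: x right, y down, z forward; pixel columns grow to the right and rows downward; lengths in mm; the calibration is good to about 2 mm. A picture is of the moment at which its call begins. There is no depth.
- ctrl.job_done(): hands the job in, once; it reports no verdict.
Trained networks look in the newest picture that a camera, given by its name, has taken for a name from the list of things; names that differ only in an ending like _2 or _b are one class to them, and where a whole thing is asked for, a point or a joint stands for the part that bears it (a point fixed in the world has none). Each returns a list of dicts, best first, with "conf" (0 to 1); they miss things now and then, are a little off and sometimes report something else, mostly with a low value. They report only what shows in the picture. A call takes as long as a camera call. They do not tell look-alikes from the thing itself.
- ctrl.find_in(name, camera): "xyz" ([x, y, z] in mm, in world coordinates, good to about 4 mm: the middle of the surface that is visible of it).
- ctrl.silhouettes(name, camera): "region" (480x640 bool, what is visible of it).
- ctrl.landmark_of(name, camera): "xyz" ([x, y, z] in mm, in world coordinates, good to about 4 mm: a listed point, or the origin of a listed thing).
The state is a dict: "clock": time; "joints": joint angles; "qd": joint speeds; "tau": joint torques, N m; "tool_pos": TCP position; "orientation": TCP orientation; "wrist_force": force on the tool from outside, world axes, zero at the start; "wrist_torque": the same for the moment, N m; "gripper_width": opening from 0.0 (shut) to 1.0 (fully open).
Only numpy, scipy, OpenCV 4.12 (cv2) and the standard library are available. Lean on these libraries where they do the work, as an engineer would, in place of code of your own. Each camera call takes 0.05 s, during which the arm holds its last target. There are 200 camera calls.

## Working session

There is one attempt and no reset: what is moved stays moved. The work goes in short steps, Python scripts to look and compute and a tool call to move; the robot and the scene stay as the last step left them, time stands still between calls to the robot, and variables do not carry over. Pictures are saved under pics/ and viewed, about 8 in all and at most 12, crops included, and the job is handed in when it is done.

Besides the shell and the picture viewer there is one more tool, called after "Emit:" as name(argument=value, ...), one argument or row to a line, values as JSON. send_rows: Moves the arm, as the interface text tells. Its arguments: {"type":"object","properties":{"steps":{"type":"array"},"grip":{"type":"number"},"squeeze":{"type":"number"}},"required":["steps"]}

```bash
mkdir -p pics; ls
python3 - <<'E'
from workcell import ctrl
import cv2,numpy as np
s=ctrl.observe(); print(s)
for c in("top","scene"):
    r=ctrl.camera(c); cv2.imwrite(f"pics/{c}0.png",r["frame"][:,:,::-1]); np.savez(f"{c}.npz",K=r["K"],view=r["view"])
    for n in["flow_cell","clamp_base","vial","tape_roll","petri_dish","forceps","pocket","clamp_arm","clamp_handle","screw_axis","screw_bush"]:
        print(c,n,[(np.round(d["xyz"]).tolist(),round(d["conf"],2)) for d in ctrl.landmark_of(n,c)])
print(ctrl.observe()["clock"])
E
```

```text
pics
{'clock': 0.0, 'joints': array([-7.46012384e+01,  1.83506050e+01,  8.97066350e+01,  3.71812762e-04,
        7.20425043e+01, -1.14585426e+00]), 'qd': array([-0.0329016 , -0.11834471, -0.01256344,  0.02086715,  0.03248451,
       -0.00131822]), 'tau': array([-2.79866465e-03, -4.12465131e+01, -2.31976640e+01,  7.24805100e-02,
        4.57319536e-02, -1.46857628e-04]), 'tool_pos': array([ 163.61679266, -550.74106464,  232.12907823]), 'orientation': array([178.65108665,  89.90025509, 105.19558754]), 'wrist_force': array([ 0.11329992,  0.39006483, -0.1922006 ]), 'wrist_torque': array([-0.03314718, -0.03852585,  0.01058128]), 'gripper_width': 0.9986042634835534}
top flow_cell [([472.0, 223.0, -3.0], 0.83), ([365.0, 248.0, 3.0], 0.77), ([553.0, -248.0, -5.0], 0.49)]
top clamp_base [([508.0, -11.0, -2.0], 0.7)]
top vial [([397.0, -216.0, 5.0], 0.61)]
top tape_roll [([353.0, 94.0, 3.0], 0.86), ([556.0, 78.0, 70.0], 0.26)]
top petri_dish [([622.0, 287.0, -3.0], 0.62)]
top forceps [([550.0, -252.0, -4.0], 0.57)]
top pocket [([514.0, -13.0, 21.0], 0.56)]
top clamp_arm [([498.0, 53.0, 0.0], 0.73), ([512.0, -13.0, 21.0], 0.32)]
top clamp_handle [([626.0, 123.0, 106.0], 0.85)]
top screw_axis [([551.0, 80.0, 100.0], 0.79)]
top screw_bush [([556.0, 78.0, 71.0], 0.59)]
scene flow_cell [([470.0, 227.0, 2.0], 0.87), ([361.0, 249.0, 3.0], 0.64), ([555.0, -253.0, 3.0], 0.46)]
scene clamp_base [([508.0, -8.0, 3.0], 0.61)]
scene vial [([399.0, -208.0, -0.0], 0.55), ([506.0, -6.0, 1.0], 0.32), ([554.0, 79.0, 71.0], 0.24)]
scene tape_roll [([358.0, 96.0, 1.0], 0.95)]
scene petri_dish [([617.0, 290.0, 2.0], 0.79), ([510.0, -5.0, 5.0], 0.26)]
scene forceps [([551.0, -251.0, 2.0], 0.74)]
scene pocket [([511.0, -7.0, 19.0], 0.82)]
scene clamp_arm []
scene clamp_handle [([626.0, 124.0, 106.0], 0.77)]
scene screw_axis [([551.0, 82.0, 105.0], 0.61)]
scene screw_bush [([555.0, 77.0, 72.0], 0.88)]
1.2
```

View pics/top0.png

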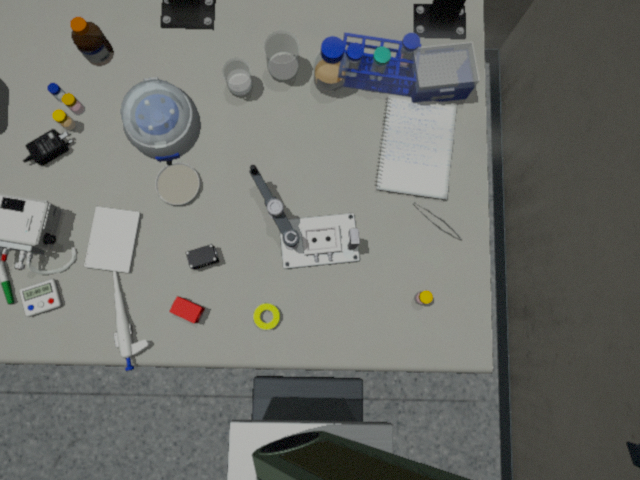

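View pics/scene0.png

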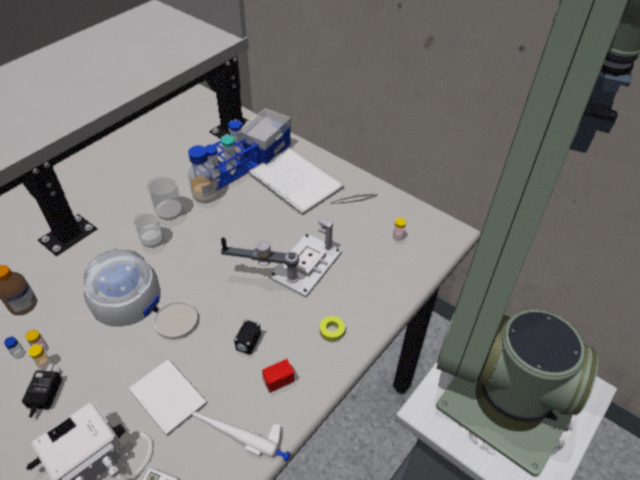

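The flow cell could be: the black block (top 203,257; scene 247,337), the red block (top 187,309), or the black adapter (top 46,147). By the description it is the black block. I'll check that in a close crop and fit the poses.

```bash
cat > h.py <<'E'
import numpy as np,cv2
from scipy.optimize import minimize
from workcell import ctrl
def proj(P,K,V):
    P=np.atleast_2d(P); c=P@V[:3,:3].T+V[:3,3]; q=c@K.T; return q[:,:2]/q[:,2:]
def place(P,p):
    c,s=np.cos(p[2]),np.sin(p[2]); P=np.atleast_2d(P).astype(float)
    return np.c_[p[0]+c*P[:,0]-s*P[:,1],p[1]+s*P[:,0]+c*P[:,1],P[:,2]]
def box(x0,x1,y0,y1,z0,z1): return np.array([[x,y,z] for x in(x0,x1) for y in(y0,y1) for z in(z0,z1)],float)
def mask(parts,p,K,V,S=4,sh=(480,640)):
    m=np.zeros((sh[0]*S,sh[1]*S),np.uint8)
    for b in parts:
        h=cv2.convexHull(((proj(place(b,p),K,V)+.5)*S-.5).astype(np.float32))
        cv2.fillConvexPoly(m,np.round(h*16).astype(np.int32),1,shift=4)
    return cv2.resize(m.astype(np.float32),sh[::-1],interpolation=cv2.INTER_AREA)
def cyl(x,y,r,z0,z1): return np.array([[x+r*np.cos(a),y+r*np.sin(a),z] for a in np.linspace(0,6.283,24) for z in(z0,z1)])
CELL=[box(-17,17,-27,27,0,40),np.array([[11*np.cos(a),y,23+11*np.sin(a)] for a in np.linspace(0,6.28,24) for y in(-29,29)])]
BASE=[box(-50,50,-78,78,0,12),box(-28,28,-37,37,12,28),box(-26,4,-68,-52,12,94),cyl(0,60,11,0,93)]
def fit(parts,p0,regs,ign=None):
    def cost(p):
        t=0
        for r,K,V,w in regs: t+=(abs(mask(parts,p,K,V)-r)*w).sum()
        return t
    s=np.array(p0)+np.array([[0,0,0],[6,0,0],[0,6,0],[0,0,.15]])
    o=minimize(cost,p0,method="Nelder-Mead",options=dict(initial_simplex=s,xatol=.05,fatol=.5)); return o.x,o.fun
E
python3 - <<'E'
from h import *
crops=[]
R={}
for c in("top","scene"):
    r=ctrl.camera(c);K,V,f=r["K"],r["view"],r["frame"]
    for n in("flow_cell","clamp_base","clamp_arm"):
        for i,d in enumerate(ctrl.silhouettes(n,c)[:3]):
            g=d["region"]; ys,xs=np.where(g); print(c,n,i,round(d["conf"],2),g.sum(),xs.mean().round(),ys.mean().round())
            R.setdefault((n,c),[]).append(g)
    f=f[:,:,::-1].copy()
    a={"top":(150,150,230,172),"scene":(205,210,160,150)}[c]
    R["r"+c]=(K,V)
    o=cv2.resize(f[a[1]:a[1]+a[3],a[0]:a[0]+a[2]],None,fx=3.4 if c=="top" else 3.8,fy=3.4 if c=="top" else 3.8,interpolation=cv2.INTER_CUBIC)
    cv2.imwrite(f"pics/crop_{c}.png",o)
import pickle;pickle.dump(R,open("R.pkl","wb"))
one=np.ones((480,640))
for cams in(("top",),("scene",),("top","scene")):
    regs=[]
    for c in cams:
        K,V=R["r"+c]; u=proj([[471,225,20]],K,V)[0]
        g=[g for g in R[("flow_cell",c)] if g[int(u[1])-3:int(u[1])+4,int(u[0])-3:int(u[0])+4].mean()>.5]
        if g: regs.append((g[0].astype(np.float32),K,V,one))
    best=min((fit(CELL,[471,225,y],regs) for y in(0,.6,1.2,1.8,2.4)),key=lambda t:t[1]); print("cell",cams,best)
for cams in(("top",),("scene",),("top","scene")):
    regs=[(R[("clamp_base",c)][0].astype(np.float32),*R["r"+c],one) for c in cams if ("clamp_base",c) in R]
    if regs: print("base",cams,min((fit(BASE,[508,-9,y],regs) for y in(-.1,.1)),key=lambda t:t[1]))
E
```

```text
top flow_cell 0 0.95 598 202.0 257.0
top flow_cell 1 0.86 598 186.0 310.0
top clamp_base 0 0.77 3267 308.0 233.0
scene flow_cell 0 0.69 651 247.0 337.0
scene flow_cell 1 0.6 777 278.0 375.0
scene clamp_base 0 0.55 2852 291.0 260.0
scene clamp_arm 0 0.65 1290 176.0 320.0
scene clamp_arm 1 0.55 1050 258.0 254.0
cell ('top',) (array([4.66100288e+02, 2.26140807e+02, 3.28640510e-01]), np.float64(39.0625))
cell ('scene',) (array([466.75708203, 227.70129096,   3.52490293]), np.float64(60.5))
cell ('top', 'scene') (array([4.66231588e+02, 2.26281697e+02, 3.29063738e-01]), np.float64(110.125))
base ('top',) (array([ 5.07749941e+02, -4.50390919e+00,  1.17367452e-01]), np.float64(1888.4375))
base ('scene',) (array([ 5.09098736e+02, -4.79144007e+00,  1.07189296e-01]), np.float64(1746.25))
base ('top', 'scene') (array([ 5.08079347e+02, -4.22128908e+00,  1.11439398e-01]), np.float64(3646.625))
```

Run:
```python
from h import *
import pickle
R=pickle.load(open("R.pkl","rb"))
outs=[]
for c in("top","scene"):
    K,V=R["r"+c]; f=cv2.imread(f"pics/{c}0.png"); a={"top":(175,160,200,150),"scene":(215,205,140,150)}[c]; z=4
    if c=="top": 
        o=cv2.resize(f[a[1]:a[1]+a[3],a[0]:a[0]+a[2]],None,fx=z,fy=z,interpolation=cv2.INTER_CUBIC)
    else: o=cv2.resize(f[a[1]:a[1]+a[3],a[0]:a[0]+a[2]],None,fx=z,fy=z,interpolation=cv2.INTER_CUBIC)
    def dr(b,p,col):
        h=cv2.convexHull((((proj(place(b,p),K,V)+.5)-a[:2])*z-.5).astype(np.float32)); cv2.polylines(o,[np.round(h).astype(np.int32)],1,col,1)
    p=[508.1,-5.5,.111]
    dr(CELL[0],[466.2,226.3,.329],(0,255,255))
    dr(box(-50,50,-78,78,0,12),p,(0,255,0)); dr(box(-28,28,-37,37,28,28),p,(0,0,255)); dr(box(-26,4,-68,-52,94,94),p,(255,0,255)); dr(cyl(0,60,11,84,84),p,(255,255,0)); dr(box(-18.5,18.5,-28.5,28.5,28,28),p,(255,0,0))
    cv2.imwrite(f"pics/ov_{c}.png",o)
```

```text
(no output)
```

View pics/ov_top.png

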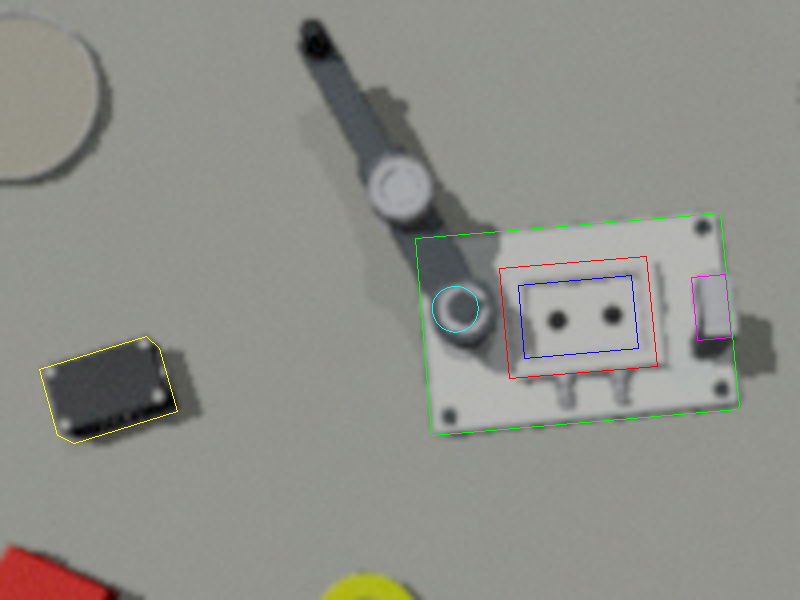

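View pics/ov_scene.png

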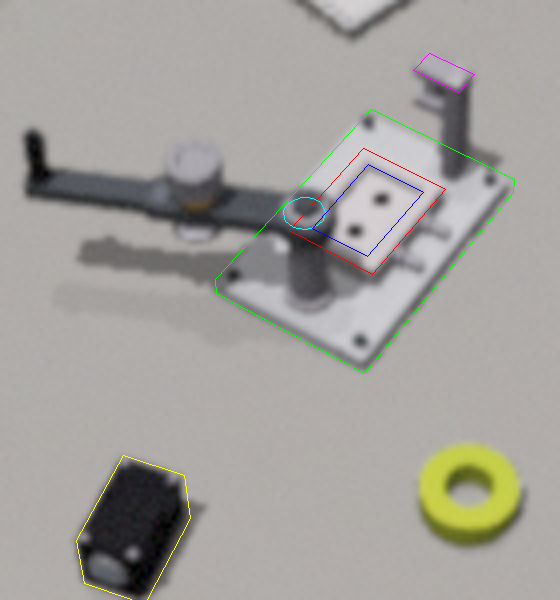

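The block at top (203,257) has the steel corner dots, and the scene crop shows a steel window at about (108,570), so it is the flow cell. In the top crop the base overlay is slightly off at the hinge bolt (463,306) and keeper (713,305). I'll refine the base pose with point features.

Run:
```python
from h import *
from scipy.optimize import least_squares
import pickle
R=pickle.load(open("R.pkl","rb"))
off={"top":(175,160),"scene":(215,205)}
F={"plate":((0,0,12),(576,321.5),(363.2,229.5)),"pocketholes":((0,0,20),(585,317.5),(368,215)),"hinge":((0,60,93),(463,306),(307,205)),"keeper":((-11,-60,94),(714,305),(445,74)),
"screw":(None,(401,187),(193,160),114),"handle":(None,(314,30),(34,134),117)}
def px(c,u): return (np.array(u)+.5)/4+np.array(off[c])-.5
def back(c,u,z):
    K,V=R["r"+c]; d=V[:3,:3].T@np.linalg.solve(K,[*px(c,u),1]); o=-V[:3,:3].T@V[:3,3]; return o+d*(z-o[2])/d[2]
for n,v in F.items():
    z=v[0][2] if v[0] else v[3]; print(n,back("top",v[1],z).round(1),back("scene",v[2],z).round(1))
def res(p,cs=("top","scene")):
    return np.concatenate([ (place(v[0],p)[0]-back(c,v[1+i],v[0][2]))[:2] for v in F.values() if v[0] for i,c in enumerate(("top","scene")) if c in cs])
for cs in(("top",),("scene",),("top","scene")):
    o=least_squares(lambda p:res(p,cs),[508,-5,.1]);print(cs,o.x.round(3),o.fun.round(1))
for c in("top","scene"):
    K,V=R["r"+c];print(c,(-V[:3,:3].T@V[:3,3]).round())
```

```text
plate [508.1  -5.1  12. ] [509.2  -3.   12. ]
pocketholes [509.   -9.4  20. ] [509.7  -7.8  20. ]
hinge [501.3  50.1  93. ] [498.6  54.6  93. ]
keeper [504.7 -67.7  94. ] [502.4 -65.7  94. ]
screw [552.9  79.8 114. ] [552.4  82.8 114. ]
handle [625.8 122.6 117. ] [626.9 125.  117. ]
('top',) [ 5.08508e+02 -7.71100e+00  1.21000e-01] [ 0.4 -2.6 -0.5  1.7 -0.1  1.8  0.1 -0.9]
('scene',) [ 5.07711e+02 -5.12800e+00  1.22000e-01] [-1.5 -2.2 -2.   2.7  1.8 -0.2  1.7 -0.3]
('top', 'scene') [ 5.0811e+02 -6.4200e+00  1.2200e-01] [ 0.  -1.3 -1.1 -3.4 -0.9  3.  -1.6  1.4 -0.5  3.1  2.2 -1.5 -0.3  0.4
  2.1 -1.6]
top [ 337.   23. 1102.]
scene [-16. 610. 978.]
```

Run:
```python
from h import *
import pickle
R=pickle.load(open("R.pkl","rb")); O=[]
for c,a in(("top",(288,210,76,62)),("scene",(268,225,76,84))):
    K,V=R["r"+c]; r=[ctrl.camera(c)["frame"].astype(float) for _ in range(6)]; f=np.mean(r,0)[:,:,::-1]
    z=8 if c=="top" else 7
    f=np.clip((f-60)*1.25,0,255)
    f=255*(np.clip(f,0,255)/255)**1.8
    o=cv2.resize(f[a[1]:a[1]+a[3],a[0]:a[0]+a[2]].astype(np.uint8),None,fx=z,fy=z,interpolation=cv2.INTER_CUBIC)
    p=[508.3,-7.5,.118]
    for b,col in((box(-50,50,-78,78,12,12),(0,200,0)),(box(-28,28,-37,37,28,28),(0,0,255)),(box(-18.5,18.5,-28.5,28.5,28,28),(255,0,0)),(cyl(0,60,11,12,12),(255,0,255))):
        h=cv2.convexHull((((proj(place(b,p),K,V)+.5)-a[:2])*z-.5).astype(np.float32)); cv2.polylines(o,[np.round(h).astype(np.int32)],1,col,1)
    cv2.imwrite(f"pics/c5_{c}.png",o); O.append(o)
h=max(o.shape[0] for o in O); O=[cv2.copyMakeBorder(o,0,h-o.shape[0],0,0,cv2.BORDER_CONSTANT) for o in O]
I=np.hstack(O); print(I.shape); cv2.imwrite("pics/c5.png",cv2.resize(I,None,fx=.7,fy=.7,interpolation=cv2.INTER_AREA))
```

```text
(588, 1140, 3)
```

View pics/c5.png

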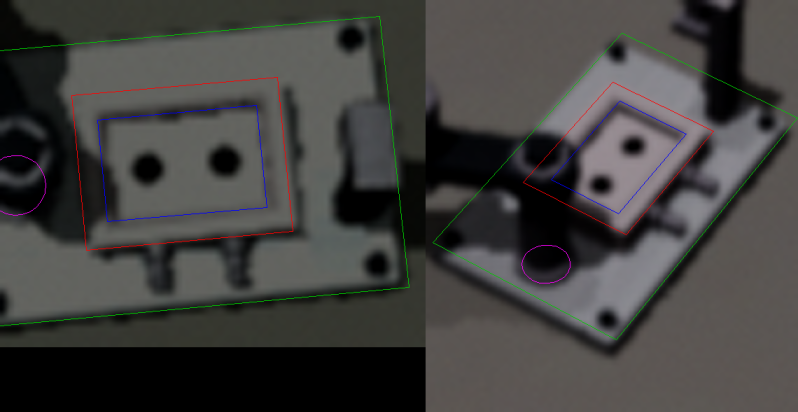

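```bash
cat >> h.py <<'E'
from scipy.spatial.transform import Rotation as Ro
def Rm(s): return Ro.from_euler("xyz",s["orientation"],degrees=True).as_matrix()
def goal(xyz,jaw=None,s=None):
    """rows target from present pose; jaw = world angle (rad) of jaw line"""
    s=s or ctrl.observe(); R=Rm(s); d=R.T@(np.array(xyz,float)-s["tool_pos"])/10
    now=np.arctan2(R[1,2],R[0,2]); tw=0
    if jaw is not None: tw=-((jaw-now+np.pi/2)%np.pi-np.pi/2)
    print("pos",s["tool_pos"].round(1),"jaw",round(now,3),"q6",s["joints"][5].round(1),"t",round(s["clock"],2),"F",s["wrist_force"].round(1),"M",s["wrist_torque"].round(3),"w",round(s["gripper_width"]*91,1))
    print("row",d.round(2),"twist",round(tw,3),"altq6",round(s["joints"][5]+np.degrees(tw),1)); return d,tw
E
python3 - <<'E'
from h import *
print(Rm(ctrl.observe()).round(3)); goal([466.3,226.5,130],.335)
E
```

```text
[[ 0.     0.959  0.285]
 [-0.     0.285 -0.959]
 [-1.     0.     0.   ]]
pos [ 163.8 -551.2  233. ] jaw -1.282 q6 -1.1 t 2.2 F [-0.3 -0.   0.7] M [-0.049  0.001 -0.012] w 90.8
row [ 10.29  51.15 -65.93] twist 1.525 altq6 86.2
```

Emit:
send_rows(
  steps=[
    [0,51.1,-65.9,-1.616],
    [0,51.1,-65.9,-1.616],
    [0,51.1,-65.9,-1.616],
    [0,51.1,-65.9,-1.616],
    [0,51.1,-65.9,-1.616],
    [0,51.1,-65.9,-1.616],
    [0,51.1,-65.9,-1.616],
    [0,51.1,-65.9,-1.616],
    [0,51.1,-65.9,-1.616],
    [0,51.1,-65.9,-1.616],
    [0,51.1,-65.9,-1.616],
    [0,51.1,-65.9,-1.616],
    [0,51.1,-65.9,-1.616],
    [0,51.1,-65.9,-1.616],
    [0,51.1,-65.9,-1.616],
    [0,51.1,-65.9,-1.616],
    [0,51.1,-65.9,-1.616],
    [0,51.1,-65.9,-1.616],
    [0,51.1,-65.9,-1.616],
    [0,51.1,-65.9,-1.616],
  ],
  grip=100,
  squeeze=25,
)

```text
clock: 3.87
tool_pos: [466.0, 227.8, 233.0]
orientation: [-33.7, 90.0, -14.5]
wrist_force: [0.8, -0.4, 1.3]
gripper_width: 0.999
```

```bash
sed -i 's|tw=-((jaw-now+np.pi/2)%np.pi-np.pi/2)|tw=pick(jaw,now,xyz,s)|' h.py
cat >> h.py <<'E'
def pick(jaw,now,xyz,s):
    q1=np.arctan2(xyz[1],xyz[0]); c=[(q1-jaw-k*np.pi) for k in range(-2,3)]   # q6 = q1 - jaw
    q6=min(c,key=abs); print("q6 goal",np.degrees(q6).round(1)); dq1=q1-np.radians(s["joints"][0])
    return q6-np.radians(s["joints"][5])-dq1
E
python3 - <<'E'
from h import *
goal([466.3,226.5,100],.335);goal([466.3,226.5,31],.335)
E
```

```text
q6 goal 6.7
pos [466.  227.8 233. ] jaw 0.335 q6 5.6 t 3.87 F [ 0.8 -0.4  1.3] M [-0.015 -0.195  0.019] w 90.9
row [13.3  -0.13 -0.02] twist -0.0 altq6 5.6
q6 goal 6.7
pos [466.  227.8 233. ] jaw 0.335 q6 5.6 t 3.87 F [ 0.8 -0.4  1.3] M [-0.015 -0.195  0.019] w 90.9
row [ 2.02e+01 -1.30e-01 -2.00e-02] twist -0.0 altq6 5.6
```

Emit:
send_rows(
  steps=[
    [4,-0.1,0,0],
    [8,-0.1,0,0],
    [12,-0.1,0,0],
    [15,-0.1,0,0],
    [17.5,-0.1,0,0],
    [19.2,-0.1,0,0],
    [20.2,-0.1,0,0],
    [20.2,-0.1,0,0],
    [20.2,-0.1,0,0],
  ],
)

```text
clock: 4.62
tool_pos: [466.8, 227.0, 31.3]
orientation: [-18.6, 90.0, 0.6]
wrist_force: [0.4, 0.2, 0.1]
gripper_width: 0.997
```

Emit:
send_rows(
  steps=[
    [0,0,0,0],
    [0,0,0,0],
    [0,0,0,0],
    [0,0,0,0],
    [0,0,0,0],
    [0,0,0,0],
    [0,0,0,0],
    [0,0,0,0],
    [0,0,0,0],
    [0,0,0,0],
  ],
  grip=0,
  squeeze=25,
)

```text
clock: 5.45
tool_pos: [466.7, 227.0, 31.3]
orientation: [-25.9, 90.0, -6.7]
wrist_force: [-0.1, 0.1, 0.4]
gripper_width: 0.375
```

Run:
```python
from h import *
goal([466.3,226.5,100],.335)
```

```text
q6 goal 6.7
pos [466.7 227.   31.3] jaw 0.335 q6 5.5 t 5.45 F [-0.1  0.1  0.4] M [ 0.008 -0.088 -0.005] w 34.1
row [-6.87 -0.03 -0.05] twist -0.001 altq6 5.5
```

Emit:
send_rows(
  steps=[
    [-1,0,0,0],
    [-4,0,0,0],
    [-8,0,0,0],
    [-11,0,0,0],
    [-12.9,0,0,0],
    [-12.9,0,0,0],
    [-12.9,0,0,0],
  ],
)

```text
clock: 6.03
tool_pos: [466.8, 227.0, 161.1]
orientation: [-2.1, 89.9, 17.0]
wrist_force: [0.6, 0.1, -2.1]
gripper_width: 0.372
```

Run:
```python
from h import *
goal([508.3,-7.8,160],.12)
```

```text
q6 goal -7.8
pos [466.8 227.  161.1] jaw 0.335 q6 5.5 t 6.03 F [ 0.6  0.1 -2.1] M [-0.032 -0.065  0.028] w 33.8
row [  0.1  -23.54  -3.79] twist 0.215 altq6 17.8
```

Emit:
send_rows(
  steps=[
    [0.1,-4,-0.6,0.04],
    [0.1,-8,-1.3,0.08],
    [0.1,-12,-1.9,0.12],
    [0.1,-16,-2.6,0.16],
    [0.1,-20,-3.2,0.2],
    [0.1,-22.5,-3.6,0.215],
    [0.1,-23.5,-3.8,0.215],
    [0.1,-23.5,-3.8,0.215],
    [3,-23.5,-3.8,0.215],
    [6,-23.5,-3.8,0.215],
    [8,-23.5,-3.8,0.215],
    [9.3,-23.5,-3.8,0.215],
    [9.3,-23.5,-3.8,0.215],
    [9.3,-23.5,-3.8,0.215],
  ],
)

```text
clock: 7.2
tool_pos: [507.3, -5.9, 67.1]
orientation: [111.0, 89.9, 118.0]
wrist_force: [-0.0, 0.2, -2.3]
gripper_width: 0.373
```

Run:
```python
from h import *
goal([508.3,-7.8,68],.12); O=[]
for c,a in(("top",(270,195,100,80)),("scene",(262,200,90,90))):
    r=ctrl.camera(c); K,V=r["K"],r["view"]; f=r["frame"][:,:,::-1].astype(float)
    f=255*(f/255)**.7
    z=5; o=cv2.resize(f[a[1]:a[1]+a[3],a[0]:a[0]+a[2]].astype(np.uint8),None,fx=z,fy=z,interpolation=cv2.INTER_CUBIC)
    p=[508.3,-7.8,.12]
    print(c,[(np.round(d["xyz"],1).tolist(),round(d["conf"],2)) for d in ctrl.landmark_of("flow_cell",c)],[(np.round(d["xyz"],1).tolist(),round(d["conf"],2)) for d in ctrl.landmark_of("pocket",c)])
    for b,col in((box(-28,28,-37,37,28,28),(0,0,255)),(box(-17,17,-27,27,37,37),(255,0,0)),(box(-50,50,-78,78,12,12),(0,200,0))):
        h=cv2.convexHull((((proj(place(b,p),K,V)+.5)-a[:2])*z-.5).astype(np.float32)); cv2.polylines(o,[np.round(h).astype(np.int32)],1,col,1)
    O.append(cv2.resize(o,(400,int(400*o.shape[0]/o.shape[1]))))
h=max(o.shape[0] for o in O); O=[cv2.copyMakeBorder(o,0,h-o.shape[0],0,0,cv2.BORDER_CONSTANT) for o in O]
cv2.imwrite("pics/hover.png",np.hstack(O))
```

```text
q6 goal -7.8
pos [507.3  -5.9  67.1] jaw 0.121 q6 -9.0 t 7.2 F [-0.   0.2 -2.3] M [-0.004 -0.128  0.007] w 33.9
row [-0.09 -0.2   0.08] twist 0.003 altq6 -8.9
top [([363.5, 247.3, 1.4], 0.62)] []
scene [([361.8, 251.0, 1.8], 0.86), ([513.1, -7.6, 39.1], 0.75)] [([510.9, -9.5, 19.2], 0.55)]
```

View pics/hover.png

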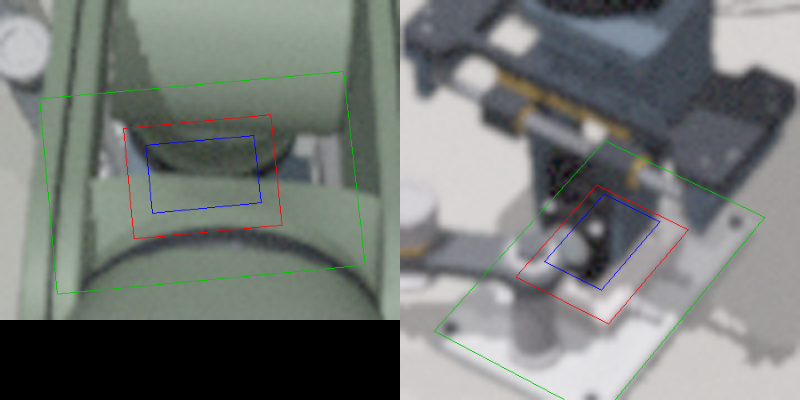

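Emit:
send_rows(
  steps=[
    [0,-0.2,0.1,0],
    [0,-0.25,0.1,0],
    [0,-0.25,0.1,0],
    [0.3,-0.25,0.1,0],
    [0.5,-0.25,0.1,0],
    [0.7,-0.25,0.1,0],
    [0.85,-0.25,0.1,0],
    [0.95,-0.25,0.1,0],
    [0.95,-0.25,0.1,0],
  ],
)

```text
clock: 8.25
tool_pos: [510.0, -9.4, 59.1]
orientation: [9.4, 89.8, 16.3]
wrist_force: [0.8, 0.6, -2.5]
gripper_width: 0.37
```

Run:
```python
from h import *
goal([508.3,-7.8,51.3],.12)
```

```text
q6 goal -7.8
pos [510.   -9.4  59.1] jaw 0.12 q6 -9.3 t 8.25 F [ 0.8  0.6 -2.5] M [ 0.047 -0.168  0.034] w 33.7
row [ 0.78  0.18 -0.15] twist 0.001 altq6 -9.3
```

```bash
cat >> h.py <<'E'
def avg(n=6):
    A=[]
    for _ in range(n): ctrl.camera("scene"); s=ctrl.observe(); A.append(np.r_[s["tool_pos"],s["wrist_force"],s["wrist_torque"]])
    A=np.array(A); print("avg",A.mean(0).round(2),"sd",A.std(0).round(2)); return A.mean(0)
E
python3 - <<'E'
from h import *
m=avg()
goal([508.3,-7.8,51.3],.12)
E
```

```text
avg [ 5.1023e+02 -9.4900e+00  5.9460e+01 -4.1000e-01  1.4000e-01 -1.6900e+00
 -0.0000e+00 -1.1000e-01  1.0000e-02] sd [0.1  0.05 0.11 0.45 0.33 0.62 0.03 0.01 0.02]
q6 goal -7.8
pos [510.3  -9.5  59.6] jaw 0.12 q6 -9.3 t 8.55 F [-0.  -0.2 -1.3] M [-0.028 -0.14   0.021] w 33.9
row [ 0.83  0.2  -0.18] twist 0.001 altq6 -9.3
```

Emit:
send_rows(
  steps=[
    [0,0.2,-0.18,0],
    [0,0.2,-0.18,0],
    [0,0.2,-0.18,0],
    [0,0.2,-0.18,0],
  ],
)

```text
clock: 8.88
tool_pos: [508.3, -7.7, 59.6]
orientation: [1.6, 89.7, 8.5]
wrist_force: [-0.2, 0.1, -1.7]
gripper_width: 0.37
```

Run:
```python
from h import *
m=avg(4)
goal([508.3,-7.8,51.3],.12)
```

```text
avg [ 5.0833e+02 -7.7800e+00  5.9600e+01 -2.0000e-02 -6.0000e-02 -1.9500e+00
 -1.0000e-02 -1.0000e-01  2.0000e-02] sd [0.01 0.01 0.02 0.22 0.39 0.45 0.02 0.02 0.04]
q6 goal -7.8
pos [508.3  -7.8  59.6] jaw 0.12 q6 -9.1 t 9.08 F [-0.1 -0.3 -2.1] M [-0.037 -0.066  0.048] w 34.3
row [ 0.83  0.   -0.01] twist 0.001 altq6 -9.1
```

Emit:
send_rows(
  steps=[
    [0.1,0,0,0],
    [0.2,0,0,0],
    [0.3,0,0,0],
    [0.4,0,0,0],
    [0.4,0,0,0],
  ],
)

```text
clock: 9.5
tool_pos: [508.1, -7.8, 55.3]
orientation: [3.1, 89.8, 10.0]
wrist_force: [0.1, -0.1, -1.3]
gripper_width: 0.37
```

Run:
```python
from h import *
m=avg(4)
goal([508.3,-7.8,51.3],.12)
```

```text
avg [ 5.0833e+02 -7.7800e+00  5.5520e+01 -1.0000e-02 -7.0000e-02 -1.6500e+00
 -2.0000e-02 -1.1000e-01  0.0000e+00] sd [0.05 0.01 0.07 0.28 0.44 0.73 0.01 0.02 0.02]
q6 goal -7.8
pos [508.4  -7.8  55.6] jaw 0.12 q6 -9.1 t 9.7 F [ 0.2  0.2 -1.4] M [-0.021 -0.132  0.015] w 33.5
row [ 0.43 -0.   -0.01] twist 0.001 altq6 -9.1
```

No contact; 4 mm below the mouth. Continuing to the floor.

Emit:
send_rows(
  steps=[
    [0.1,0,0,0],
    [0.2,0,0,0],
    [0.3,0,0,0],
    [0.38,0,0,0],
    [0.42,0,0,0],
    [0.42,0,0,0],
  ],
)

```text
clock: 10.2
tool_pos: [508.3, -7.8, 51.5]
orientation: [1.8, 89.7, 8.6]
wrist_force: [-0.2, 0.1, 0.5]
gripper_width: 0.375
```

Run:
```python
from h import *
m=avg(4)
goal([508.3,-7.8,51.3],.12)
```

```text
avg [ 5.0833e+02 -7.7700e+00  5.1490e+01 -1.2000e+00 -1.7000e-01  2.5000e-01
 -3.0000e-02  6.0000e-02  1.0000e-02] sd [0.01 0.01 0.   0.2  0.43 0.28 0.02 0.03 0.02]
q6 goal -7.8
pos [508.3  -7.8  51.5] jaw 0.12 q6 -9.1 t 10.4 F [-1.   0.3  0.6] M [-0.06   0.103  0.044] w 33.9
row [ 0.02 -0.   -0.  ] twist 0.001 altq6 -9.1
```

Emit:
send_rows(
  steps=[
    [0.05,0,0,0],
    [0.08,0,0,0],
    [0.08,0,0,0],
    [0.08,0,0,0],
  ],
)

```text
clock: 10.73
tool_pos: [508.3, -7.8, 51.5]
orientation: [1.1, 89.7, 8.0]
wrist_force: [-2.0, 0.3, 5.8]
gripper_width: 0.372
```

Emit:
send_rows(
  steps=[
    [-0.05,0,0,0],
    [-0.05,0,0,0],
    [-0.05,0,0,0],
    [-0.05,0,0,0],
    [-0.05,0,0,0],
  ],
  grip=70,
)

```text
clock: 11.15
tool_pos: [508.4, -7.8, 51.8]
orientation: [0.9, 89.7, 7.8]
wrist_force: [0.7, -0.4, -0.7]
gripper_width: 0.691
```

Emit:
send_rows(
  steps=[
    [-2,0,0,0],
    [-5,0,0,0],
    [-9,0,0,0],
    [-13,0,0,0],
    [-15,0,0,0],
    [-15,0,0,0],
  ],
)

```text
clock: 11.65
tool_pos: [510.6, -8.0, 207.1]
orientation: [-5.8, 89.1, 1.1]
wrist_force: [0.3, 0.0, -0.7]
gripper_width: 0.701
```

Run:
```python
from h import *
H=np.array([500.2,52.2]);h=np.array([626.3,123.7]); print(np.hypot(*(h-H)))
H2=place([0,60,0],[508.3,-7.8,.12])[0][:2]; print(H2,np.hypot(*(h-H2)))
a=np.arctan2(*(h-H2)[::-1]); print("arm ang",a, "open by",a+np.pi/2-.12)
h2=H2+146*np.array([np.cos(a),np.sin(a)]);print(h2)
# jaw along tangent
goal([*h2,160],a+np.pi/2); goal([*h2,160],a)
```

```text
144.9602014347386
[501.11726756  51.76851815] 144.37747255523306
arm ang 0.5215425281122674 open by 1.9723388549071639
[627.70681517 124.50837267]
q6 goal 71.3
pos [510.6  -8.  207.1] jaw 0.12 q6 -9.1 t 11.65 F [ 0.3  0.  -0.7] M [ 0.044 -0.098  0.031] w 63.8
row [ 4.9  11.76 13.13] twist 1.17 altq6 57.9
q6 goal -18.7
pos [510.6  -8.  207.1] jaw 0.12 q6 -9.1 t 11.65 F [ 0.3  0.  -0.7] M [ 0.044 -0.098  0.031] w 63.8
row [ 4.9  11.76 13.13] twist -0.401 altq6 -32.1
```

Emit:
send_rows(
  steps=[
    [0,11.8,13.1,-1.971],
    [0,11.8,13.1,-1.971],
    [0,11.8,13.1,-1.971],
    [0,11.8,13.1,-1.971],
    [0,11.8,13.1,-1.971],
    [0,11.8,13.1,-1.971],
    [0,11.8,13.1,-1.971],
    [0,11.8,13.1,-1.971],
    [0,11.8,13.1,-1.971],
    [0,11.8,13.1,-1.971],
    [0,11.8,13.1,-1.971],
    [0,11.8,13.1,-1.971],
    [0,11.8,13.1,-1.971],
    [0,11.8,13.1,-1.971],
    [0,11.8,13.1,-1.971],
    [0,11.8,13.1,-1.971],
    [0,11.8,13.1,-1.971],
    [0,11.8,13.1,-1.971],
    [0,11.8,13.1,-1.971],
    [0,11.8,13.1,-1.971],
  ],
  grip=35,
  squeeze=5,
)

```text
clock: 13.32
tool_pos: [626.4, 124.8, 208.4]
orientation: [-119.1, 89.1, 0.6]
wrist_force: [-0.5, -0.2, 0.0]
gripper_width: 0.349
```

```bash
sed -i 's|q6=min(c,key=abs)|q6=min(c,key=lambda v:abs(v-np.radians(s["joints"][5]+0)))|' h.py
python3 - <<'E'
from h import *
O=[]
for c in("top","scene"):
    f=ctrl.camera(c)["frame"][:,:,::-1]
    x,y={"top":(210,130),"scene":(190,185)}[c]; O.append(cv2.resize(f[y:y+150,x:x+160],(400,375),interpolation=cv2.INTER_CUBIC))
    print([(np.round(d["xyz"],1).tolist(),round(d["conf"],2)) for d in ctrl.landmark_of("clamp_handle",c)])
cv2.imwrite("pics/seat.png",np.hstack(O))
goal([627.7,124.5,116],.5215+np.pi/2)
E
```

```text
[]
[([625.1, 120.9, 103.1], 0.96)]
q6 goal -108.7
pos [626.5 124.9 208.9] jaw 2.09 q6 -109.4 t 13.52 F [ 0.1 -0.7 -0.6] M [ 0.137 -0.059 -0.002] w 32.1
row [ 9.29  0.05 -0.02] twist -0.003 altq6 -109.6
```

View pics/seat.png

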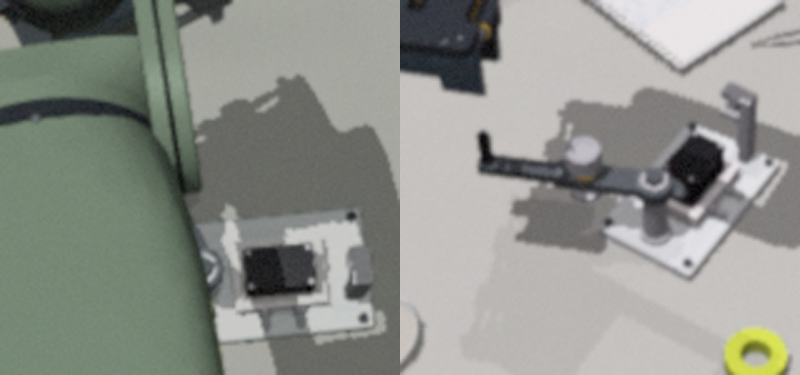

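The picture shows the cell standing level in the pocket (top crop at 280,270; scene crop at 697,165). The arm is still open, with its handle at scene crop (484,148). Lowering to cage the handle.

Emit:
send_rows(
  steps=[
    [3,0,0,0],
    [6,0,0,0],
    [8,0,0,0],
    [9.2,0,0,0],
    [9.2,0,0,0],
    [9.2,0,0,0],
  ],
)

```text
clock: 14.02
tool_pos: [627.9, 124.9, 116.6]
orientation: [-119.2, 89.1, 0.6]
wrist_force: [0.3, 0.0, 0.6]
gripper_width: 0.348
```

```bash
cat >> h.py <<'E'
HG=place([0,60,0],[508.3,-7.8,.12])[0][:2]
def swing(a0,a1,n,r=146,z=116,lead=0.0):
    """rows along arc; arm angles world a0->a1, jaw tangent"""
    s=ctrl.observe();R=Rm(s);now=np.arctan2(R[1,2],R[0,2])
    for a in np.linspace(a0,a1,n+1)[1:]:
        p=np.array([*(HG+r*np.array([np.cos(a),np.sin(a)])),z]); d=R.T@(p-s["tool_pos"])/10
        tw=-((a+np.pi/2-now+np.pi/2)%np.pi-np.pi/2); 
        if tw<-.6: tw+=np.pi
        print("[%.2f, %.2f, %.2f, %.3f],"%(*d,tw),end=" ")
    print()
E
python3 - <<'E'
from h import *
avg(3)
goal([627.7,124.5,116],.5215+np.pi/2)
swing(.5215,-1.0,20)
E
```

```text
avg [ 6.2883e+02  1.2505e+02  1.1815e+02  3.2000e-01 -2.8000e-01  6.3000e-01
  1.1000e-01 -1.2000e-01  1.0000e-02] sd [0.17 0.03 0.34 0.35 0.11 0.05 0.03 0.01 0.01]
q6 goal -108.7
pos [629.  125.1 118.5] jaw 2.09 q6 -109.4 t 14.17 F [ 0.6 -0.2  0.6] M [ 0.147 -0.114  0.018] w 32.0
row [0.25 0.14 0.02] twist -0.003 altq6 -109.6
[0.26, 0.18, -1.09, 0.074], [0.26, 0.31, -2.20, 0.150], [0.27, 0.52, -3.29, 0.226], [0.27, 0.81, -4.36, 0.302], [0.28, 1.18, -5.41, 0.378], [0.28, 1.63, -6.42, 0.455], [0.28, 2.15, -7.40, 0.531], [0.28, 2.75, -8.34, 0.607], [0.27, 3.42, -9.22, 0.683], [0.27, 4.15, -10.06, 0.759], [0.26, 4.94, -10.83, 0.835], [0.25, 5.79, -11.55, 0.911], [0.24, 6.70, -12.19, 0.987], [0.23, 7.65, -12.77, 1.063], [0.22, 8.64, -13.27, 1.139], [0.21, 9.66, -13.70, 1.215], [0.19, 10.72, -14.05, 1.291], [0.18, 11.79, -14.31, 1.367], [0.16, 12.89, -14.49, 1.443], [0.14, 14.00, -14.59, 1.520],
```

Emit:
send_rows(
  steps=[
    [0.26,0.18,-1.09,0.074],
    [0.26,0.31,-2.2,0.15],
    [0.27,0.52,-3.29,0.226],
    [0.27,0.81,-4.36,0.302],
    [0.28,1.18,-5.41,0.378],
    [0.28,1.63,-6.42,0.455],
    [0.28,2.15,-7.4,0.531],
    [0.28,2.75,-8.34,0.607],
    [0.27,3.42,-9.22,0.683],
    [0.27,4.15,-10.06,0.759],
    [0.26,4.94,-10.83,0.835],
    [0.25,5.79,-11.55,0.911],
    [0.24,6.7,-12.19,0.987],
    [0.23,7.65,-12.77,1.063],
    [0.22,8.64,-13.27,1.139],
    [0.21,9.66,-13.7,1.215],
    [0.19,10.72,-14.05,1.291],
    [0.18,11.79,-14.31,1.367],
    [0.16,12.89,-14.49,1.443],
    [0.14,14.0,-14.59,1.52],
  ],
)

```text
clock: 15.83
tool_pos: [581.2, -71.7, 117.7]
orientation: [-31.9, 88.6, 0.6]
wrist_force: [0.7, 0.3, -0.3]
gripper_width: 0.356
```

Run:
```python
from h import *
avg(3); goal([627.7,124.5,116])
for c in("scene","top"): print([(np.round(d["xyz"],1).tolist(),round(d["conf"],2)) for d in ctrl.landmark_of("clamp_handle",c)]) if c=="scene" else 0
swing(-1.0,.12-np.pi/2+.05,8)
print(place([0,-86,0],[508.3,-7.8,.12]))
```

```text
avg [ 5.7959e+02 -7.1940e+01  1.1743e+02 -6.1000e-01 -6.0000e-02  5.4000e-01
  2.0000e-02 -1.0000e-01  2.0000e-02] sd [0.56 0.44 0.1  1.28 0.16 0.33 0.04 0.05 0.04]
pos [580.3 -71.4 117.3] jaw 0.571 q6 -41.1 t 15.98 F [-0.3  0.   0.7] M [ 0.076 -0.153  0.057] w 31.8
row [ 0.24 13.92 14.58] twist 0 altq6 -41.1
[([585.4, -70.2, 105.2], 0.88), ([617.0, 288.4, 2.5], 0.61)]
[0.09, 0.06, -0.79, 0.051], [0.08, 0.11, -1.51, 0.101], [0.06, 0.21, -2.24, 0.152], [0.05, 0.33, -2.96, 0.202], [0.04, 0.50, -3.67, 0.252], [0.02, 0.70, -4.38, 0.302], [0.01, 0.93, -5.07, 0.352], [-0.01, 1.20, -5.75, 0.402], 
[[518.59524983 -93.18154268   0.        ]]
```

Emit:
send_rows(
  steps=[
    [0.09,0.06,-0.79,0.051],
    [0.08,0.11,-1.51,0.101],
    [0.06,0.21,-2.24,0.152],
    [0.05,0.33,-2.96,0.202],
    [0.04,0.5,-3.67,0.252],
    [0.02,0.7,-4.38,0.302],
    [0.01,0.93,-5.07,0.352],
    [-0.01,1.2,-5.75,0.402],
    [-0.01,1.2,-5.75,0.402],
    [-0.01,1.2,-5.75,0.402],
    [-0.01,1.2,-5.75,0.402],
  ],
)

```text
clock: 16.95
tool_pos: [526.6, -91.9, 116.3]
orientation: [-8.1, 88.8, 1.7]
wrist_force: [0.5, 0.1, 0.6]
gripper_width: 0.353
```

Run:
```python
from h import *
avg(3); goal([518.6,-93.2,116],.12)
print([(np.round(d["xyz"],1).tolist(),round(d["conf"],2)) for d in ctrl.landmark_of("clamp_handle","scene")])
```

```text
avg [ 5.2638e+02 -9.1920e+01  1.1606e+02 -1.2000e-01  3.7000e-01 -2.7000e-01
 -0.0000e+00 -1.2000e-01  2.0000e-02] sd [0.09 0.03 0.06 0.33 0.74 0.25 0.03 0.02 0.05]
q6 goal -17.1
pos [526.3 -92.  116. ] jaw 0.171 q6 -21.3 t 17.1 F [-0.6  0.6 -0.1] M [-0.02  -0.102  0.031] w 31.9
row [-0.02  0.01 -0.78] twist 0.055 altq6 -18.2
[([397.2, -210.7, -1.8], 0.42)]
```

Emit:
send_rows(
  steps=[
    [0,0,-0.3,0.03],
    [0,0,-0.6,0.05],
    [0,0.02,-0.9,0.05],
    [0,0.02,-1.2,0.05],
    [0,0.02,-1.4,0.05],
    [0,0.02,-1.4,0.05],
  ],
)

```text
clock: 17.65
tool_pos: [511.8, -94.3, 115.7]
orientation: [-4.9, 88.8, 2.0]
wrist_force: [0.4, 0.2, -0.4]
gripper_width: 0.347
```

Run:
```python
from h import *
avg(3); goal([518.6,-93.2,116],.12)
```

```text
avg [ 5.1189e+02 -9.4150e+01  1.1559e+02  7.0000e-02 -4.5000e-01  1.7000e-01
 -3.0000e-02 -1.0000e-01  1.0000e-02] sd [0.06 0.02 0.03 0.58 0.71 0.04 0.02 0.04 0.02]
q6 goal -17.1
pos [512.  -94.1 115.5] jaw 0.121 q6 -19.0 t 17.8 F [ 0.6 -1.2  0.1] M [-0.004 -0.133  0.003] w 31.8
row [-0.03  0.01  0.67] twist 0.005 altq6 -18.7
```

Emit:
send_rows(
  steps=[
    [0,0,-0.1,0],
    [0,0,-0.2,0],
    [0,0,-0.3,0],
    [0,0,-0.3,0],
  ],
)

```text
clock: 18.13
tool_pos: [510.1, -94.5, 115.6]
orientation: [-4.5, 88.7, 2.4]
wrist_force: [4.5, -0.1, -2.6]
gripper_width: 0.353
```

Run:
```python
from h import *
avg(3); goal([518.6,-93.2,116],.12)
```

```text
avg [ 5.1007e+02 -9.4450e+01  1.1560e+02  5.3500e+00  7.9000e-01 -2.9200e+00
  1.5000e-01 -9.3000e-01  1.0000e-02] sd [0.01 0.01 0.01 0.41 0.14 0.2  0.02 0.04 0.02]
q6 goal -17.1
pos [510.1 -94.5 115.6] jaw 0.121 q6 -19.1 t 18.28 F [ 5.6  0.9 -3.2] M [ 0.167 -0.974 -0.012] w 31.7
row [-0.02  0.02  0.86] twist 0.005 altq6 -18.8
```

Emit:
send_rows(
  steps=[
    [0,0,-0.1,0],
    [0,0,-0.2,0],
    [0,0,-0.2,0],
    [0,0,-0.2,0],
  ],
)

```text
clock: 18.62
tool_pos: [510.0, -94.5, 115.6]
orientation: [-4.2, 88.5, 2.7]
wrist_force: [7.0, 1.1, -5.3]
gripper_width: 0.351
```

Run:
```python
from h import *
avg(2); goal([518.6,-93.2,116],.12)
```

```text
avg [ 5.0996e+02 -9.4480e+01  1.1563e+02  7.0600e+00  1.4900e+00 -4.8500e+00
  2.7000e-01 -1.2900e+00  2.0000e-02] sd [0.01 0.   0.   0.37 0.33 0.   0.01 0.01 0.02]
q6 goal -17.1
pos [510.  -94.5 115.6] jaw 0.12 q6 -19.2 t 18.72 F [ 6.7  1.2 -4.8] M [ 0.26  -1.294  0.037] w 31.7
row [-0.01  0.02  0.87] twist 0.006 altq6 -18.9
```

Emit:
send_rows(
  steps=[
    [0,0,0.4,0],
    [0,0,0.8,0],
    [0,0,0.8,0],
    [-2,0,0.8,0],
    [-5,0,0.8,0],
    [-7,0,0.8,0],
    [-7.5,0,0.8,0],
    [-7.5,0,0.8,0],
    [-7.5,0,0.8,0],
  ],
)

```text
clock: 19.47
tool_pos: [515.1, -93.5, 190.0]
orientation: [-3.6, 88.6, 3.3]
wrist_force: [0.4, -0.3, -0.1]
gripper_width: 0.352
```

Run:
```python
from h import *
avg(2); goal([508.3,-7.8,190],.12)
f=ctrl.camera("scene")["frame"][:,:,::-1]; g=ctrl.camera("top")["frame"][:,:,::-1]
for c in("scene","top"):
  for n in("clamp_handle","screw_axis","screw_bush"): print(c,n,[(np.round(d["xyz"],1).tolist(),round(d["conf"],2)) for d in ctrl.landmark_of(n,c)])
cv2.imwrite("pics/closed.png",np.hstack([cv2.resize(f[200:320,240:370],(400,370),interpolation=cv2.INTER_CUBIC),cv2.resize(g[180:300,260:390],(400,370),interpolation=cv2.INTER_CUBIC)]))
```

```text
avg [ 5.1478e+02 -9.3430e+01  1.8931e+02  8.0000e-02 -2.2000e-01 -5.8000e-01
  1.0000e-02 -1.4000e-01 -1.0000e-02] sd [0.02 0.02 0.11 0.03 0.04 0.42 0.04 0.04 0.  ]
q6 goal -7.8
pos [514.8 -93.4 189.2] jaw 0.12 q6 -18.9 t 19.57 F [ 0.1 -0.2 -1. ] M [ 0.048 -0.103 -0.01 ] w 32.0
row [-0.08  8.58  0.39] twist 0.004 altq6 -18.6
scene clamp_handle [([517.9, -93.7, 108.3], 0.87), ([511.6, -7.1, 21.7], 0.48)]
scene screw_axis [([506.9, -13.0, 105.2], 0.66)]
scene screw_bush [([509.5, -11.3, 67.8], 0.74)]
top clamp_handle [([620.0, 287.6, -3.1], 0.66)]
top screw_axis [([507.9, -10.0, 103.0], 0.74)]
top screw_bush [([509.6, -12.6, 70.1], 0.77)]
```

View pics/closed.png

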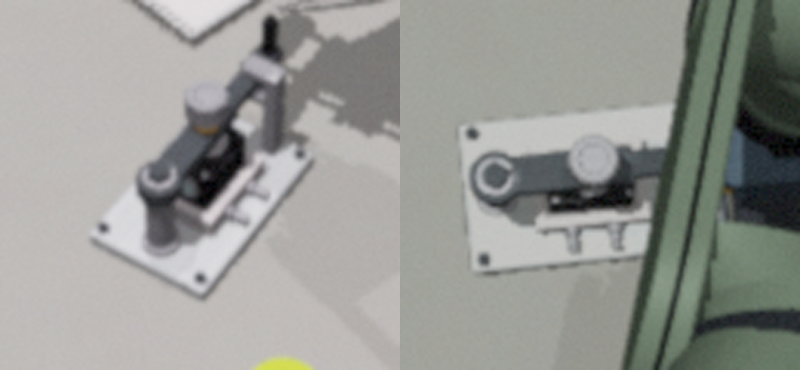

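The clamp is closed: the bar sits in the keeper (scene crop 262,70) with the handle beyond it and the head over the cell (top crop 593,161).

Run:
```python
from h import *
import pickle
R=pickle.load(open("R.pkl","rb"))
def back(c,u,z):
    K,V=R["r"+c]; d=V[:3,:3].T@np.linalg.solve(K,[*u,1]); o=-V[:3,:3].T@V[:3,3]; return o+d*(z-o[2])/d[2]
print(back("top",(322.7,232.2),114),back("scene",(307.6,231.8),114))
goal([508.2,-9,175],2.164)
```

```text
[506.78103938  -9.70989778 114.        ] [504.4306185   -5.29276266 114.        ]
q6 goal 55.0
pos [515.9 -93.6 190.5] jaw 0.12 q6 -18.9 t 19.97 F [-0.2  0.2  0.7] M [ 0.035 -0.082  0.013] w 32.0
row [1.55 8.49 0.21] twist 1.101 altq6 44.2
```

Emit:
send_rows(
  steps=[
    [0,8.5,0.18,-2.04],
    [0,8.5,0.18,-2.04],
    [0,8.5,0.18,-2.04],
    [0,8.5,0.18,-2.04],
    [0,8.5,0.18,-2.04],
    [0,8.5,0.18,-2.04],
    [0,8.5,0.18,-2.04],
    [0,8.5,0.18,-2.04],
    [0,8.5,0.18,-2.04],
    [0,8.5,0.18,-2.04],
    [0,8.5,0.18,-2.04],
    [0,8.5,0.18,-2.04],
    [0,8.5,0.18,-2.04],
    [0,8.5,0.18,-2.04],
    [0,8.5,0.18,-2.04],
    [0,8.5,0.18,-2.04],
    [0,8.5,0.18,-2.04],
    [0,8.5,0.18,-2.04],
    [0,8.5,0.18,-2.04],
    [0,8.5,0.18,-2.04],
  ],
  grip=65,
  squeeze=20,
)

```text
clock: 21.63
tool_pos: [507.4, -9.0, 190.4]
orientation: [-120.9, 88.5, 2.9]
wrist_force: [-0.2, 0.2, 0.3]
gripper_width: 0.654
```

Run:
```python
from h import *
avg(2); goal([507.7,-8.5,115])
print(ctrl.observe()["orientation"].round(2))
```

```text
avg [ 5.0744e+02 -8.9900e+00  1.9044e+02 -4.1000e-01 -3.3000e-01 -1.4000e-01
  1.4000e-01 -3.0000e-02 -5.0000e-02] sd [0.   0.01 0.   0.18 0.06 0.09 0.02 0.03 0.01]
pos [507.4  -9.  190.4] jaw 2.16 q6 -126.2 t 21.73 F [-0.2 -0.4 -0.2] M [ 0.162 -0.006 -0.038] w 59.3
row [7.54 0.12 0.13] twist 0 altq6 -126.2
[-120.85   88.51    2.89]
```

Emit:
send_rows(
  steps=[
    [2.5,0.1,0.1,0],
    [5,0.1,0.1,0],
    [6.5,0.1,0.1,0],
    [7.3,0.1,0.1,0],
    [7.5,0.1,0.1,0],
    [7.5,0.1,0.1,0],
    [7.5,0.1,0.1,0],
    [7.5,0.1,0.1,0],
  ],
)

```text
clock: 22.4
tool_pos: [508.9, -8.7, 116.5]
orientation: [-121.3, 88.4, 2.4]
wrist_force: [-0.2, -0.7, 0.8]
gripper_width: 0.651
```

Run:
```python
from h import *
avg(2); goal([507.7,-8.5,115])
```

```text
avg [ 5.0867e+02 -8.6500e+00  1.1644e+02  4.0000e-01 -1.5000e-01  8.0000e-02
  1.1000e-01 -1.0000e-01 -3.0000e-02] sd [0.06 0.01 0.04 0.07 0.05 0.45 0.01 0.02 0.03]
pos [508.6  -8.6 116.4] jaw 2.16 q6 -126.2 t 22.5 F [ 0.5 -0.2 -0.4] M [ 0.119 -0.078 -0.062] w 59.2
row [0.14 0.07 0.06] twist 0 altq6 -126.2
```

Emit:
send_rows(
  steps=[
    [0,0,0,0],
    [0,0,0,0],
    [0,0,0,0],
    [0,0,0,0],
    [0,0,0,0],
    [0,0,0,0],
    [0,0,0,0],
    [0,0,0,0],
  ],
  grip=0,
  squeeze=20,
)

```text
clock: 23.17
tool_pos: [509.1, -9.1, 116.5]
orientation: [-122.8, 88.3, 1.0]
wrist_force: [1.3, -2.9, 0.3]
gripper_width: 0.329
```

Run:
```python
from h import *
avg(3); goal([507.7,-8.5,115])
s=ctrl.observe(); print("tool F",(Rm(s).T@s["wrist_force"]).round(2),s["orientation"].round(2))
```

```text
avg [ 5.0907e+02 -9.0200e+00  1.1654e+02  1.4900e+00 -3.5700e+00  5.0000e-01
 -4.5000e-01 -3.8000e-01 -0.0000e+00] sd [0.01 0.01 0.01 0.63 0.39 0.06 0.05 0.04 0.02]
pos [509.1  -9.  116.6] jaw 2.16 q6 -126.2 t 23.32 F [ 2.3 -4.1  0.4] M [-0.483 -0.379  0.02 ] w 29.7
row [0.15 0.09 0.12] twist 0 altq6 -126.2
tool F [-0.36  0.34 -4.73] [-122.67   88.34    1.09]
```

Emit:
send_rows(
  steps=[
    [0,0,-0.05,0.08],
    [0,0,-0.05,0.16],
    [0,0,-0.05,0.24],
    [0,0,-0.05,0.32],
    [0,0,-0.05,0.4],
    [0,0,-0.05,0.4],
  ],
  squeeze=30,
)

```text
clock: 23.82
tool_pos: [509.3, -9.5, 116.5]
orientation: [-100.3, 88.4, 0.5]
wrist_force: [1.2, -2.5, 0.2]
gripper_width: 0.321
```

```bash
cat >> h.py <<'E'
def st(n=4):
    m=avg(n); s=ctrl.observe(); R=Rm(s); print("jaw",np.arctan2(R[1,2],R[0,2]).round(3),"q6",s["joints"][5].round(1),"t",s["clock"],"toolF",(R.T@m[3:6]).round(2),"Mx(tool)",(R.T@m[6:9])[0].round(3),"w",(s["gripper_width"]*91).round(1),"z-ori",s["orientation"].round(1)[1])
E
python3 -c "
from h import *
st()"
```

```text
avg [ 5.0925e+02 -9.5000e+00  1.1653e+02  5.2000e-01 -2.5700e+00  1.0000e-02
 -6.1000e-01 -2.9000e-01  2.0000e-02] sd [0.01 0.01 0.01 0.26 0.14 0.24 0.03 0.03 0.02]Traceback (most recent call last):
  File "<string>", line 3, in <module>
    st()
    ~~^^
  File "h.py", line 54, in st
    m=avg(n); s=ctrl.observe(); R=Rm(s); print("jaw",np.arctan2(R[1,2],R[0,2]).round(3),"q6",s["joints"][5].round(1),"t",s["clock"],"toolF",(R.T@m[3:6]).round(2),"Mx(tool)",(R.T@m[6:9])[0].round(3),"w",(s["gripper_width"]*91).round(1),"z-ori",s["orientation"].round(1)[1])
                                                                                                                                                                                                          ^^^^^^^^^^^^^^^^^^^^^^^^^^^^^
AttributeError: 'float' object has no attribute 'round'
```

Emit:
send_rows(
  steps=[
    [0,0,-0.05,0.08],
    [0,0,-0.05,0.16],
    [0,0,-0.05,0.24],
    [0,0,-0.05,0.32],
    [0,0,-0.05,0.4],
    [0,0,-0.05,0.4],
  ],
)

```text
clock: 24.52
tool_pos: [509.1, -10.0, 116.5]
orientation: [-77.9, 88.4, 0.2]
wrist_force: [1.3, -1.8, 1.6]
gripper_width: 0.327
```

```bash
sed -i 's/(s\["gripper_width"\]\*91).round(1)/round(s["gripper_width"]*91,1)/;' h.py
python3 -c "
from h import *
st()"
```

```text
avg [ 5.0915e+02 -9.9800e+00  1.1651e+02  7.3000e-01 -1.7800e+00  1.1700e+00
 -8.4000e-01 -6.0000e-02  1.0000e-02] sd [0.01 0.01 0.   0.76 0.41 0.36 0.01 0.01 0.01]
jaw 1.364 q6 -80.7 t 24.7167 toolF [-1.15 -1.11 -1.58] Mx(tool) -0.034 w 29.4 z-ori 88.4
```

Emit:
send_rows(
  steps=[
    [0,-0.02,-0.04,0.08],
    [0,-0.02,-0.04,0.16],
    [0,-0.02,-0.04,0.24],
    [0,-0.02,-0.04,0.32],
    [0,-0.02,-0.04,0.4],
    [0,-0.02,-0.04,0.4],
  ],
)

```text
clock: 25.22
tool_pos: [508.9, -10.2, 116.4]
orientation: [-53.7, 88.4, 1.5]
wrist_force: [0.8, 0.4, 1.7]
gripper_width: 0.324
```

```bash
python3 -c "
from h import *
st()"
```

```text
avg [ 5.0893e+02 -1.0170e+01  1.1641e+02  5.2000e-01 -4.0000e-01  1.1400e+00
 -6.0000e-01  2.3000e-01  3.0000e-02] sd [0.02 0.02 0.01 0.22 0.25 0.22 0.03 0.02 0.01]
jaw 0.965 q6 -57.9 t 25.4167 toolF [-1.13 -0.68 -0.01] Mx(tool) -0.048 w 28.9 z-ori 88.4
```

Emit:
send_rows(
  steps=[
    [0,0,0,0.08],
    [0,0,0,0.16],
    [0,0,0,0.24],
    [0,0,0,0.32],
    [0,0,0,0.32],
  ],
)

```text
clock: 25.83
tool_pos: [508.8, -10.1, 116.3]
orientation: [-34.8, 88.5, 2.1]
wrist_force: [0.6, -0.9, 0.0]
gripper_width: 0.321
```

```bash
python3 -c "
from h import *
st(5)"
```

```text
avg [ 5.0878e+02 -1.0070e+01  1.1631e+02  5.9000e-01 -1.7000e-01  7.9000e-01
 -4.5000e-01  3.1000e-01  1.0000e-02] sd [0.01 0.01 0.01 0.32 0.37 0.33 0.02 0.04 0.02]
jaw 0.647 q6 -39.6 t 26.0833 toolF [-0.77 -0.5   0.38] Mx(tool) -0.026 w 29.4 z-ori 88.4
```

Emit:
send_rows(
  steps=[
    [0,0,0,0.08],
    [0,0,0,0.16],
    [0,0,0,0.24],
    [0,0,0,0.32],
    [0,0,0,0.32],
  ],
)

```text
clock: 26.5
tool_pos: [508.7, -9.9, 116.2]
orientation: [-16.0, 88.5, 2.7]
wrist_force: [0.9, 0.0, 0.5]
gripper_width: 0.318
```

```bash
python3 -c "
from h import *
st(5)"
```

```text
avg [ 5.0870e+02 -9.9600e+00  1.1623e+02  1.2500e+00  2.7000e-01  4.0000e-02
 -2.3000e-01  3.0000e-01  2.0000e-02] sd [0.01 0.01 0.01 0.28 0.4  0.57 0.02 0.01 0.02]
jaw 0.328 q6 -21.4 t 26.75 toolF [-0.01 -0.15  1.27] Mx(tool) -0.029 w 29.3 z-ori 88.5
```

Emit:
send_rows(
  steps=[
    [0,0,0,0.08],
    [0,0,0,0.16],
    [0,0,0,0.24],
    [0,0,0,0.32],
    [0,0,0,0.32],
  ],
)

```text
clock: 27.17
tool_pos: [508.6, -9.9, 116.2]
orientation: [2.7, 88.5, 3.1]
wrist_force: [0.8, 0.9, 0.9]
gripper_width: 0.323
```

```bash
python3 -c "
from h import *
st(5)"
```

```text
avg [ 5.0861e+02 -9.8800e+00  1.1622e+02  2.1000e-01  3.9000e-01  6.1000e-01
 -7.0000e-02  4.3000e-01  4.0000e-02] sd [0.01 0.01 0.02 0.47 0.29 0.43 0.01 0.01 0.02]
jaw 0.009 q6 -3.1 t 27.4167 toolF [-0.6   0.39  0.23] Mx(tool) -0.041 w 29.5 z-ori 88.5
```

Emit:
send_rows(
  steps=[
    [0,0,0,0.08],
    [0,0,0,0.16],
    [0,0,0,0.24],
    [0,0,0,0.24],
  ],
)

```text
clock: 27.75
tool_pos: [508.6, -9.8, 116.2]
orientation: [16.6, 88.5, 3.3]
wrist_force: [0.6, 1.4, 1.4]
gripper_width: 0.324
```

```bash
python3 -c "
from h import *
st(5)"
```

```text
avg [ 5.0860e+02 -9.8100e+00  1.1622e+02  6.8000e-01  4.0000e-02  9.0000e-01
  3.0000e-02  4.6000e-01  4.0000e-02] sd [0.01 0.01 0.01 0.22 0.39 0.33 0.04 0.04 0.02]
jaw -0.23 q6 10.5 t 28.0 toolF [-0.88  0.2   0.68] Mx(tool) -0.037 w 29.3 z-ori 88.5
```

Emit:
send_rows(
  steps=[
    [0,0,0,0.08],
    [0,0,0,0.16],
    [0,0,0,0.24],
    [0,0,0,0.24],
  ],
)

```text
clock: 28.33
tool_pos: [508.7, -9.8, 116.3]
orientation: [30.3, 88.5, 3.4]
wrist_force: [0.1, 0.1, 0.5]
gripper_width: 0.325
```

```bash
python3 -c "
from h import *
st(6)"
```

```text
avg [ 5.0870e+02 -9.7900e+00  1.1628e+02  5.0000e-01  8.0000e-01  8.3000e-01
  1.3000e-01  3.1000e-01  8.0000e-02] sd [0.02 0.01 0.01 0.42 0.5  0.35 0.03 0.05 0.02]
jaw -0.468 q6 24.2 t 28.6333 toolF [-0.82  0.95  0.1 ] Mx(tool) -0.076 w 29.4 z-ori 88.5
```

Torque is rising. Smaller steps now.

Emit:
send_rows(
  steps=[
    [0,0,0,0.06],
    [0,0,0,0.12],
    [0,0,0,0.18],
    [0,0,0,0.18],
  ],
)

```text
clock: 28.97
tool_pos: [508.8, -9.8, 116.3]
orientation: [40.5, 88.4, 3.3]
wrist_force: [0.9, 1.0, 1.4]
gripper_width: 0.327
```

```bash
python3 -c "
from h import *
st(8)"
```

```text
avg [ 5.0878e+02 -9.7800e+00  1.1631e+02  3.8000e-01  6.6000e-01  7.4000e-01
  1.3000e-01  2.2000e-01  8.0000e-02] sd [0.01 0.01 0.01 0.81 0.42 0.57 0.01 0.04 0.03]
jaw -0.648 q6 34.5 t 29.3667 toolF [-0.73  0.77 -0.08] Mx(tool) -0.08 w 29.5 z-ori 88.4
```

Emit:
send_rows(
  steps=[
    [0,0,0,0.06],
    [0,0,0,0.12],
    [0,0,0,0.18],
    [0,0,0,0.18],
  ],
)

```text
clock: 29.7
tool_pos: [508.8, -9.8, 116.3]
orientation: [50.6, 88.4, 3.1]
wrist_force: [-0.1, 0.2, 0.2]
gripper_width: 0.325
```

```bash
python3 -c "
from h import *
st(10)"
```

```text
avg [ 5.0883e+02 -9.8000e+00  1.1633e+02  4.8000e-01  6.3000e-01  9.2000e-01
  8.0000e-02  1.4000e-01  1.1000e-01] sd [0.02 0.01 0.02 0.43 0.55 0.42 0.02 0.03 0.02]
jaw -0.828 q6 44.8 t 30.2 toolF [-0.91  0.79 -0.12] Mx(tool) -0.105 w 29.4 z-ori 88.4
```

Emit:
send_rows(
  steps=[
    [0,0,0,0.06],
    [0,0,0,0.12],
    [0,0,0,0.18],
    [0,0,0,0.18],
  ],
)

```text
clock: 30.53
tool_pos: [508.9, -9.8, 116.3]
orientation: [60.8, 88.4, 3.0]
wrist_force: [0.3, 1.0, 0.5]
gripper_width: 0.323
```

```bash
python3 -c "
from h import *
st(10)"
```

```text
avg [ 5.0888e+02 -9.8200e+00  1.1636e+02  3.4000e-01  5.0000e-01  8.1000e-01
  1.0000e-02  8.0000e-02  1.4000e-01] sd [0.01 0.01 0.02 0.42 0.54 0.54 0.03 0.02 0.03]
jaw -1.007 q6 55.1 t 31.0333 toolF [-0.8   0.58 -0.23] Mx(tool) -0.138 w 29.5 z-ori 88.4
```

About 0.138 N m, so roughly 12–13 N. Releasing and withdrawing.

Emit:
send_rows(
  steps=[
    [0,0,0,0],
    [0,0,0,0],
    [0,0,0,0],
    [0,0,0,0],
    [0,0,0,0],
    [0,0,0,0],
  ],
  grip=65,
)

```text
clock: 31.53
tool_pos: [508.8, -9.8, 116.3]
orientation: [60.9, 88.4, 3.2]
wrist_force: [-0.1, 1.0, -0.4]
gripper_width: 0.646
```

Emit:
send_rows(
  steps=[
    [-1,0,0,0],
    [-3,0,0,0],
    [-6,0,0,0],
    [-10,0,0,0],
    [-13,0,0,0],
    [-15,0,0,0],
    [-15,0,0,0],
    [-15,0,0,0],
  ],
)

```text
clock: 32.2
tool_pos: [505.1, -10.1, 267.9]
orientation: [60.1, 88.3, 2.4]
wrist_force: [-0.5, 0.1, -0.6]
gripper_width: 0.652
```

```bash
python3 -c "
from h import *
goal([450,-330,265])"
```

```text
pos [505.1 -10.1 267.9] jaw -1.008 q6 55.1 t 32.2 F [-0.5  0.1 -0.6] M [-0.051  0.027 -0.026] w 59.3
row [  0.08 -21.75  24.1 ] twist 0 altq6 55.1
```

Emit:
send_rows(
  steps=[
    [0,-3,3.3,0],
    [0,-6,6.6,0],
    [0,-9,10,0],
    [0,-12,13.3,0],
    [0,-15,16.6,0],
    [0,-18,20,0],
    [0,-21.7,24.1,0],
    [0,-21.7,24.1,0],
    [0,-21.7,24.1,0],
    [0,-21.7,24.1,0],
  ],
)

```text
clock: 33.03
tool_pos: [449.2, -330.6, 263.8]
orientation: [66.3, 88.4, 8.4]
wrist_force: [0.2, 0.7, 1.0]
gripper_width: 0.646
```

Run:
```python
from h import *
r={c:ctrl.camera(c)["frame"][:,:,::-1] for c in("scene","top")}
for c in r:
  for n in("vial","tape_roll","petri_dish","forceps","clamp_handle","screw_axis","flow_cell"): print(c,n,[(np.round(d["xyz"]).tolist(),round(d["conf"],2)) for d in ctrl.landmark_of(n,c)[:2]])
cv2.imwrite("pics/final.png",np.hstack([cv2.resize(r["scene"][200:320,240:370],(400,370),interpolation=cv2.INTER_CUBIC),cv2.resize(r["top"][180:300,260:390],(400,370),interpolation=cv2.INTER_CUBIC)]))
print(ctrl.observe()["clock"],ctrl.observe()["wrist_force"])
```

```text
scene vial [([398.0, -213.0, 0.0], 0.61)]
scene tape_roll [([352.0, 96.0, -1.0], 0.77)]
scene petri_dish [([619.0, 288.0, 2.0], 0.67)]
scene forceps [([553.0, -254.0, 0.0], 0.6)]
scene clamp_handle [([520.0, -94.0, 107.0], 0.77)]
scene screw_axis [([354.0, 96.0, 1.0], 0.62), ([504.0, -13.0, 105.0], 0.6)]
scene flow_cell [([360.0, 252.0, 2.0], 0.95), ([511.0, -10.0, 24.0], 0.71)]
top vial [([396.0, -213.0, 5.0], 0.79)]
top tape_roll [([350.0, 96.0, 2.0], 0.92)]
top petri_dish [([618.0, 292.0, -2.0], 0.75)]
top forceps [([513.0, -8.0, 71.0], 0.5), ([554.0, -252.0, -6.0], 0.46)]
top clamp_handle [([517.0, -93.0, 106.0], 0.69)]
top screw_axis [([507.0, -11.0, 101.0], 0.79)]
top flow_cell [([365.0, 249.0, 0.0], 0.8), ([514.0, -11.0, 21.0], 0.59)]
33.8333 [0.56481069 0.83628838 1.12454813]
```

View pics/final.png

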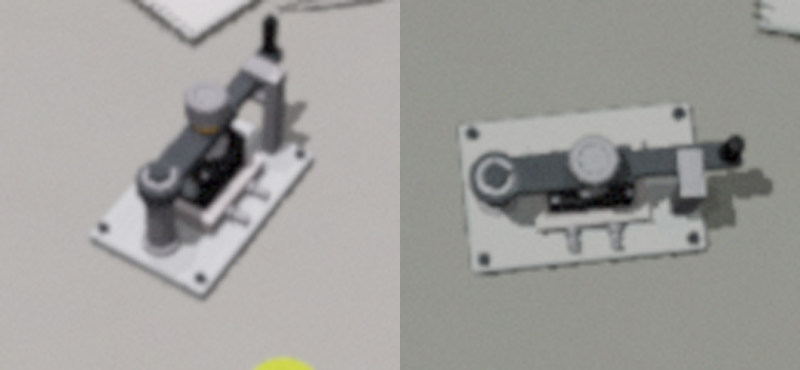

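The arm is in the keeper (top crop 690,165), the head is over the cell (593,160), and the cell is upright in its pocket. The bystanders read as unmoved. Handing in.

```bash
python3 -c "
from workcell import ctrl
print(ctrl.job_done())"
```

```text
the job is handed in; nothing more can be done
None
```

The flow cell is seated in the pocket, the clamp arm is closed at its stop, and the thumbscrew is finger-tight. I handed the job in at about 34 s.

- **Cell:** I lowered it until it met the floor of the pocket, where the force rose to about 6 N with no further travel. The pictures show it level in the pocket.
- **Clamp arm:** I swung it until it stopped moving under about 7 N. The pictures show the bar between the keeper's jaws.
- **Thumbscrew:** I turned it about 3.2 rad clockwise. The torque was about 0.03–0.04 N m while free and began to rise at about 2.5 rad. I stopped at about 0.14 N m, which by the given torque rule is about 12–13 N of clamping. This is worked out from torque, give or take about 2 N, not measured directly.
- **Last checks:** The gripper is open and clear of everything. The vial, tape roll, petri dish, forceps and red look-alike are where they were, within the detectors' accuracy of about 4 mm.
- **Disagreements:**
  - The two cameras differed by about 2–4 mm on the station's position, so I relied on touch for the final fit.
  - In the last pictures the networks gave two false hits, naming the tape roll as the screw and the clamp as forceps.
  - The tool was tilted about 1.5° during the swing and the screw turning, with no visible effect.

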